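Set the ratchet to tighten and press the denture flask shut

ROBOT

A 6-joint arm with a two-finger parallel gripper is mounted at the origin on a cart in front of the work surface, level with it; the furniture and walls round the work are solid. World frame = base frame: x ahead of the robot, y to its left, z up, the work surface at z = 0. Lengths are in m, angles in rad, forces in N, time in s.
With the tool pointing down it reaches from about 0.275 to 0.825 m from the base axis. Payload 4.9 kg.
Tool frame: the origin (TCP) lies on the centre line of the jaws, within the pads' length; the fingertips stand 17 mm ahead of it and the grasp point (between the pads) lies 2 mm behind it; z points along the fingers, y is the line along which they close (so a half turn about z gives the same grasp; the last joint's range is limited). The gripper opens to 85 mm and grips with 20 to 120 N. Pads are 22 mm wide; open, the fingers measure 114 mm over their backs; the gripper's body (76 mm by 85 mm) begins 54 mm behind the grasp point. The pads swing forward as they close: fully open they stand 13 mm farther back than shut.
Start: joints at [1.112, 0.326, -0.193, 1.052, 0, 1.437], TCP at [0.176, 0.521, 0.248] pointing down, gripper open.
Joint ranges: [-2.65, 2.65], [-0.97, 1.79], [-1.3, 1.35], [-1.93, 2.1], [-1.47, 1.37], [-3.14, 3.14]. Speed limits (rad/s): [2.57, 2.57, 3.14, 3.14, 3.14, 3.14].

INTERFACE

Orientations are given as [roll, pitch, yaw] about the fixed x, y, z axes, in that order (R = Rz(yaw) Ry(pitch) Rx(roll)).
In Python, from plant import r, grab_frame gives the robot as it stands. The module is installed in compiled form; this text tells all that it offers. Calls block until the motion is done:
- r.move_pose(position, orientation): joint-space move of the TCP to a pose.
- r.movel(position, v=0.15, attitude=None): straight line of the TCP; attitude=None keeps the orientation; v is the mean speed in m/s.
- r.goto_joints(angles): joint-space move.
- r.gripper_to(opening): finger opening in m; the grip force is fixed at half the most; returns when the fingers have stopped.
- r.hold(seconds).
- r.ik(position, orientation): joint angles nearest the present ones, or None.
- grab_frame(name): name is "scene" or "side" or "wrist"; returns a dict with "pixels" (420x560x3 uint8, blue, green, red), "fx", "fy", "cx", "cy" (pixels), "dist_coeffs" ([k1, k2, p1, p2, k3] as OpenCV has them; the pictures are not rectified), "rvec" (rotation vector, rad) and "tvec" (3), from world to camera coordinates, as OpenCV has them; the wrist camera has in their place "T_tool_cam" (4x4, takes a point from camera to tool coordinates, whose origin is the TCP and whose axes are the flange's). Camera axes: x right, y down, z forward; pixel columns grow to the right and rows downward; lengths in m; the calibration is good to about 2 mm. A picture is of the moment at which its call begins: read the wrist's pose just before it. There is no depth.
A pose or a line that the arm cannot do raises r.Unreachable and nothing moves.
- r.hand_in(): hands the job in; it is judged then, once.
Readings, each from a call of its own:
- r.current_clock(): time.
- r.current_joints(): joint angles.
- r.current_joint_velocities(): joint speeds.
- r.current_joint_efforts(): joint torques, N m.
- r.current_eef_pos(): TCP position.
- r.current_tcp_rot(): TCP orientation.
- r.current_ft_force(): force on the tool from outside, world axes, zero at the start.
- r.current_torque(): the same for the moment, N m.
- r.current_gripper_width(): finger opening in m.
- r.current_grip_force(): force on a finger pad.
Only numpy, scipy, OpenCV 4.12 (cv2) and the standard library are available. Lean on these libraries where they do the work, as an engineer would, in place of code of your own. Each camera call takes 0.05 s, during which the arm holds its last target. There are 200 camera calls.

TASK

The ratchet on the flask press has been left set to unscrew. Flip its red thumb lever over to the tightening side, then work the handle to and fro to screw the press down until the two halves of the brass flask are fully shut and firmly held: stop when a slow push at the handle's grip takes about 12 newtons, then let go and leave it like that, because squeezing much harder cracks the plaster inside. Do not knock the things standing in front of the press.

Things in the scene. Friction and masses are not known exactly. Their poses are not given: they have to be found in the camera images.
- press: Green flask press bolted to the desk: foot 118 x 150 mm, two steel columns (14 mm, 178 mm tall, at y = +-56 mm of its own frame) and a crosshead with a screw. Origin under the foot's centre; own z up; its front, where the handle works, faces its own -x.
- press_axis (a point): The screw's axis (vertical) at the height of the ratchet handle, 163 mm above the desk, over the press's origin. Clockwise turning, seen from above, screws down: about 3.2 mm a radian.
- press_plate: Steel plate of 58 mm under the screw, guided by the columns, that bears on the flask. Origin: centre of its underside. It can only go up or down.
- flask_top: Upper half of the round brass denture flask (82 mm wide, 28 mm high) standing in the press; it slides down on tight guide pins. Origin: centre of its underside. It starts 2.5 to 5 mm proud of the lower half; the press plate hangs 1 to 5.5 mm above it.
- flask_rim (a point): Centre of the upper flask half's underside; it moves with that half.
- flask_seat (a point): Centre of the lower flask half's top face, 48 mm above the desk, fixed. The flask is shut when flask_rim meets it (height difference 0).
- handle (a joint): Angle of the ratchet handle about the screw, rad: 0 = pointing to the press's own -x, growing clockwise seen from above (the tightening way: from the front to the press's +y side), stops at -1.25 and +1.25. The handle alone drags with 0.2 Nm and stays where it is left.
- handle_grip (a point): Middle of the black rubber grip, 155 mm from the screw's axis, 163 mm above the desk; the handle is level, the grip 20 mm thick, 116 to 190 mm from the axis. Tightening force felt here, across the handle and in slow motion: 3 N free, 5 N as the flask closes, then 1 N more per 10 mm; 12 N (10 to 15) is right, over 20 N cracks. Read it while moving slowly: jerks add 2 to 4 N; standing, it drops.
- pawl (a joint): Angle of the ratchet's pawl with its red thumb lever, rad: -0.30 to -0.10 = set to unscrew (start), +0.10 to +0.30 = set to tighten; it snaps over centre at 0 and rests at either end. Set to tighten, the handle takes the screw along clockwise and clicks back freely (20 degrees a tooth). When pushed over, it may hang on a tooth and take the handle along by some 0.15 rad instead: push again.
- pawl_tab (a point): Centre of the upright tab at the end of the red thumb lever on top of the handle: 14 mm along the handle, 9 mm across, 22 mm tall, top 200 mm above the desk, clear round it above 180 mm. It swings about a pin 44 mm from the screw's axis, 34 mm from the tab; it moves 20 mm across the handle, about 2 N. To tighten, push it clockwise, to the +y side when the handle points to -x.
- white_pot: White plastic pot, 71 mm wide, 67 mm tall, standing loose in front of the press. Origin: centre of its underside.
- arch_model_1: Plaster dental arch model, 54 x 68 x 35 mm, standing loose in front of the press. Origin: centre of its underside.
- dappen_dish: Small glass dappen dish, 38 mm wide, 27 mm tall, standing loose in front of the press. Origin: centre of its underside.
- steel_bowl: Small steel bowl, 95 mm wide, 47 mm tall, standing loose right of the press. Origin: centre of its underside.

How it is judged:
On the way, in this order (a step that is already met when the one before it is completed fails the run):
1. the red thumb lever is flipped to the tightening side (value of joint pawl above 0.06 rad), for 0.2 s.
2. the flask's upper half is pressed down shut on the lower half (z of flask_rim in the frame of flask_seat below 0.0012 m), for 0.2 s.
At the end, for the whole second after the job is handed in: The thumb lever rests on the tightening side (pawl joint above 0.06 rad); the flask is shut (rim within 1.2 mm of its seat) and stays pressed by the plate with 90 to 200 N, as when the handle was stopped at about 12 N; the handle is at rest and let go (z of flask_rim in the frame of flask_seat below 0.0012 m and contact force between press_plate and flask_top between 90 and 200 N and value of joint pawl above 0.06 rad and velocity of joint handle between -0.1 and 0.1 rad/s); the robot touches nothing.
It fails at once if the flask is squeezed with more than 280 N (the plaster inside cracks) (contact force between press_plate and flask_top above 280 N).
It fails at once if the white pot is pushed more than 30 mm from its place (distance of white_pot from where it was at the start of the episode above 0.03 m).
It fails at once if the plaster arch model is pushed more than 30 mm from its place (distance of arch_model_1 from where it was at the start of the episode above 0.03 m).
It fails at once if the dappen dish is pushed more than 30 mm from its place (distance of dappen_dish from where it was at the start of the episode above 0.03 m).
It fails at once if the steel bowl is pushed more than 30 mm from its place (distance of steel_bowl from where it was at the start of the episode above 0.03 m).
It also fails if it takes over 67 s, if anything falls off the work surface, if the arm or the gripper's body presses on something with over 40 N, if the wrist force passes 120 N, or if a joint passes its speed limit or range.

## Working session

There is one attempt and no reset: what is moved stays moved. The work goes in short steps, each a Python script; the robot and the scene stay as the last script left them, time stands still between calls to the robot, and variables do not carry over. Pictures are saved under pics/ and viewed, at most 10 in all, crops included, and the job is handed in when it is done.

```bash
mkdir -p pics
python3 - <<'E'
from plant import r, grab_frame
import cv2
for n in("scene","side"):
    f=grab_frame(n); cv2.imwrite(f"pics/{n}0.png",f["pixels"]); print(n,{k:v for k,v in f.items() if k!="pixels"})
print(r.current_clock(),r.current_tcp_rot(),r.current_ft_force())
E
```

```text
scene {'fx': 445.2136654238883, 'fy': 445.2136654238883, 'cx': 287.5415549265903, 'cy': 208.20434385601868, 'dist_coeffs': array([-0.04118237,  0.        ,  0.        ,  0.        ,  0.        ]), 'rvec': array([ 0.6720816 , -2.60680537,  1.20427313]), 'tvec': array([0.37652716, 0.33999406, 0.68587525])}
side {'fx': 459.088476635961, 'fy': 459.088476635961, 'cx': 278.0344524875168, 'cy': 208.29543456866753, 'dist_coeffs': array([-0.15290489,  0.        ,  0.        ,  0.        ,  0.        ]), 'rvec': array([ 2.54132417, -0.87460097,  0.21385682]), 'tvec': array([-0.47408585,  0.25622718,  0.99907075])}
0.1 [-3.14005715e+00 -2.72072610e-04  2.81676304e+00] [-0.27180261  0.73706704  0.90822348]
```

View pics/scene0.png

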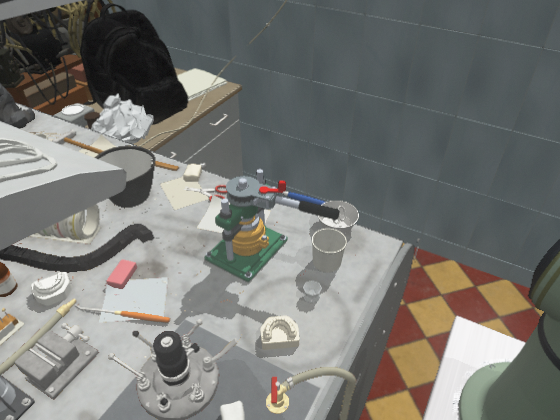

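View pics/side0.png

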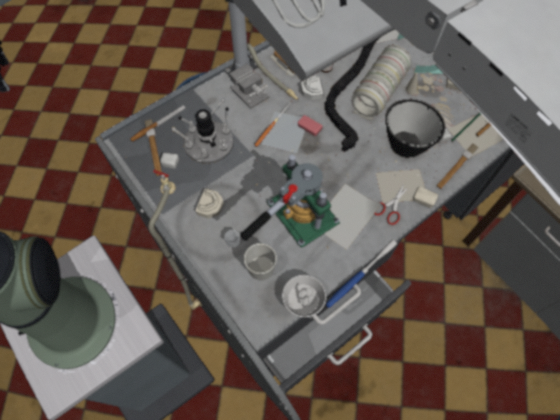

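The scene view shows the press near (245,235), with its hub at (243,185), the red lever at (272,188) and the black grip at (320,210). In the side view the grip is at (262,220) and the red tab at (291,190). I'll zoom in on both.

Run:
```python
import cv2,numpy as np
a=cv2.imread("pics/scene0.png")[155:290,190:370];b=cv2.imread("pics/side0.png")[145:325,190:370]
a=cv2.resize(a,(540,405),interpolation=cv2.INTER_CUBIC)
cv2.imwrite("pics/za.png",cv2.resize(cv2.imread("pics/scene0.png")[155:290,190:370],None,fx=4.4,fy=4.4,interpolation=2))
cv2.imwrite("pics/zb.png",cv2.resize(b,None,fx=3.3,fy=3.3,interpolation=2))
for n in("scene","side"):
    im=cv2.imread(f"pics/{n}0.png");h=cv2.cvtColor(im,cv2.COLOR_BGR2HSV)
    red=cv2.inRange(im,(0,0,150),(70,70,255))
    k,l,s,c=cv2.connectedComponentsWithStats(red)
    for i in range(1,k):
        if s[i,4]>8: print(n,"red",s[i],c[i])
```

```text
scene red [279 181   7   3  17] [281.76470588 181.94117647]
scene red [259 187  19   6  66] [266.84848485 189.48484848]
side red [285 185  12  14  64] [290.96875 190.59375]
```

View pics/za.png

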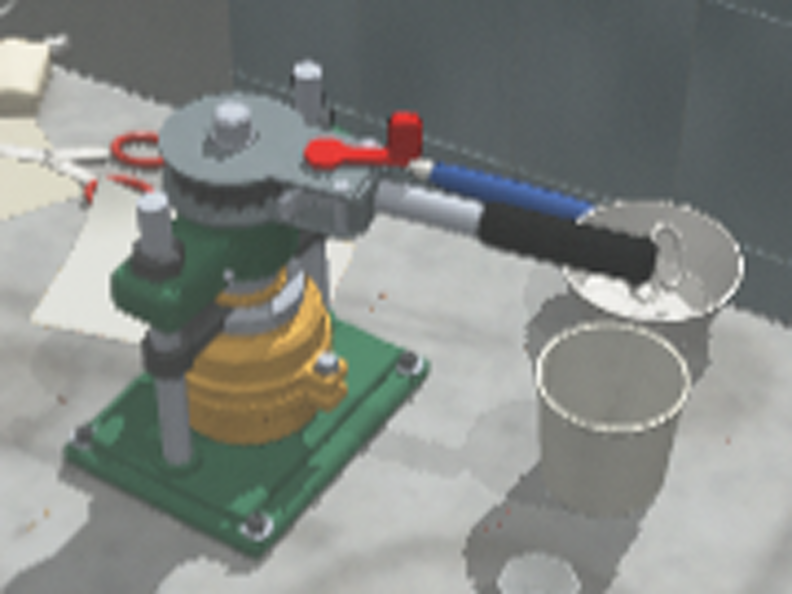

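View pics/zb.png

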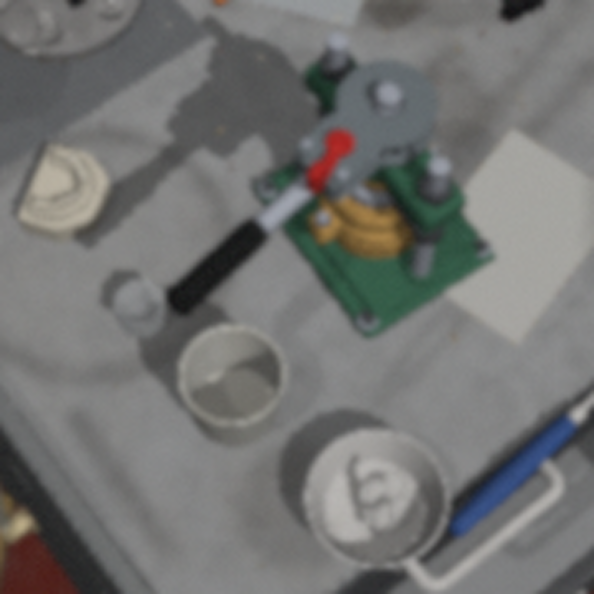

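The crops show the column tops, the hub, the lever tab, the grip and the foot corners clearly, so I'll triangulate those.

```bash
cat > h.py <<'E'
from plant import r, grab_frame
import cv2,numpy as np
def ray(f,p):
    K=np.array([[f["fx"],0,f["cx"]],[0,f["fy"],f["cy"]],[0,0,1]])
    d=cv2.undistortPoints(np.array([[p]],float),K,f["dist_coeffs"])[0,0]
    R=cv2.Rodrigues(f["rvec"])[0]
    return -R.T@f["tvec"],R.T@np.append(d,1)
def plane(f,p,z):
    o,d=ray(f,p);return o+d*(z-o[2])/d[2]
def tri(f,p,g,q):
    a,u=ray(f,p);b,v=ray(g,q);u/=np.linalg.norm(u);v/=np.linalg.norm(v)
    s=np.linalg.lstsq(np.c_[u,-v],b-a,rcond=None)[0]
    A,B=a+s[0]*u,b+s[1]*v
    return (A+B)/2,np.linalg.norm(A-B)
E
python3 - <<'E'
from h import *
np.set_printoptions(precision=4,suppress=True)
F,G=grab_frame("scene"),grab_frame("side")
A=lambda p:np.array(p)/4.4+[190,155]-.4
B=lambda p:np.array(p)/3.3+[190,145]-.35
for n,a,b in [("bolt",(232,108),(387,92)),("colA",(307,68),(437,165)),("colB",(153,200),(337,45)),("pivot",(322,152),(342,143)),
 ("tabtop",(405,118),(317,178)),("grip_in",(485,220),(258,232)),("grip_out",(650,258),(180,300)),("cornF",(255,552),None)]:
    if b is not None: print(n,*tri(F,A(a),G,B(b)))
for p in [(68,452),(255,552),(428,368)]: print("footS",plane(F,A(p),.008))
for p in [(365,330),(492,258),(255,185)]: print("footD",plane(G,B(p),.008))
print("pot",plane(F,A((613,375)),.067),plane(G,B((232,375)),.067))
print("dap",plane(F,A((540,575)),.027),plane(G,B((140,303)),.027))
print("bowl",plane(F,A((655,262)),.047),plane(G,B((378,497)),.047))
print("arch",plane(G,B((65,190)),.03))
E
```

```text
bolt [ 0.5906 -0.1114  0.1881] 0.0005932566179754539
colA [ 0.5864 -0.1666  0.1762] 0.0003707959261385232
colB [ 0.5948 -0.0568  0.1736] 0.0006900579609335779
pivot [ 0.5493 -0.1176  0.1758] 0.0007869972947842131
tabtop [ 0.5164 -0.1346  0.1943] 0.0023159420344532303
grip_in [ 0.4745 -0.1283  0.1603] 0.00045038328642695003
grip_out [ 0.4052 -0.1376  0.1633] 0.005548985203254879
footS [ 0.648  -0.0395  0.008 ]
footS [ 0.5368 -0.031   0.008 ]
footS [ 0.5252 -0.1746  0.008 ]
footD [ 0.5306 -0.1759  0.008 ]
footD [ 0.6398 -0.1891  0.008 ]
footD [ 0.5399 -0.0346  0.008 ]
pot [ 0.4211 -0.1591  0.067 ] [ 0.4233 -0.164   0.067 ]
dap [ 0.4114 -0.0679  0.027 ] [ 0.4127 -0.0679  0.027 ]
bowl [ 0.4433 -0.2626  0.047 ] [ 0.4511 -0.2841  0.047 ]
arch [0.4209 0.0381 0.03  ]
```

```bash
cat >> h.py <<'E'
np.set_printoptions(precision=3,suppress=True)
AX=np.array([.591,-.1115]);PY=-.0765
def u(th): a=np.pi+PY-th; return np.array([np.cos(a),np.sin(a)])   # along handle
def t(th): a=np.pi/2+PY-th; return np.array([np.cos(a),np.sin(a)])  # tightening way
def P(th,rad,tan,z,yo=0):
    p=AX+u(th)*rad+t(th)*tan
    return [*p,z],[np.pi,0,(PY-th+yo+np.pi*0)]
def ft(th):
    f=np.array(r.current_ft_force());return np.array([f[:2]@t(th),f[:2]@u(th),f[2]])
E
python3 - <<'E'
from h import *
for yo in(0,np.pi):
  for th in(-1.1,-.5,0,.5,1.1):
    p,a=P(th,.155,0,.165,yo); a[2]=(a[2]+np.pi)%(2*np.pi)-np.pi
    q=r.ik(p,a);print(yo,th,p,q if q is None else np.array(q))
# approach the tab
th=-.22
yo=np.pi
p,a=P(th,.078,-.048,.28,yo)
r.gripper_to(0.0)
r.move_pose(p,a);p[2]=.203
r.movel(p,.15)
print(r.current_clock(),r.current_eef_pos(),r.current_gripper_width(),ft(th))
cv2.imwrite("pics/s1.png",np.vstack([cv2.resize(grab_frame("scene")["pixels"][130:280,200:400],(600,450),interpolation=2)]))
E
```

```text
0 -1.1 [np.float64(0.5103410420841468), np.float64(-0.24385985988179582), 0.165] [-0.576  0.422 -0.274  0.874  0.     1.542]
0 -0.5 [np.float64(0.4496932907086679), np.float64(-0.1751978328458274), 0.165] [-0.525  0.281 -0.489  0.801  0.     2.193]
0 0 [np.float64(0.4364533282277834), np.float64(-0.0996540621253215), 0.165] [-0.39   0.221 -0.572  0.778  0.     2.828]
0 0.5 [np.float64(0.4610517810003472), np.float64(-0.02701059013806352), 0.165] [-0.219  0.245 -0.539  0.787  0.    -2.784]
0 1.1 [np.float64(0.5314554161256347), np.float64(0.03160640283100084), 0.165] [-0.079  0.366 -0.363  0.842  0.    -2.044]
3.141592653589793 -1.1 [np.float64(0.5103410420841468), np.float64(-0.24385985988179582), 0.165] [-0.576  0.422 -0.274  0.874  0.    -1.6  ]
3.141592653589793 -0.5 [np.float64(0.4496932907086679), np.float64(-0.1751978328458274), 0.165] [-0.525  0.281 -0.489  0.801  0.    -0.948]
3.141592653589793 0 [np.float64(0.4364533282277834), np.float64(-0.0996540621253215), 0.165] [-0.39   0.221 -0.572  0.778  0.    -0.313]
3.141592653589793 0.5 [np.float64(0.4610517810003472), np.float64(-0.02701059013806352), 0.165] [-0.219  0.245 -0.539  0.787  0.     0.358]
3.141592653589793 1.1 [np.float64(0.5314554161256347), np.float64(0.03160640283100084), 0.165] [-0.079  0.366 -0.363  0.842  0.     1.097]
4.3583 [ 0.521 -0.17   0.204] 2.76647510515563e-05 [ 0.106 -0.535  0.326]
```

View pics/s1.png

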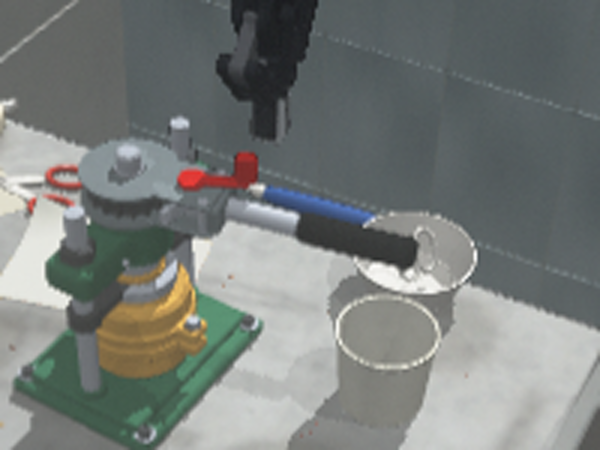

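The closed fingers, with tips at (268,135), stand behind the red tab at (245,165), so I can push now.

Run:
```python
from h import *
th=-.22
p,a=P(th,.078,-.048,.199,np.pi); r.movel(p,.1)
for tan in (-.034,-.030,-.026,-.022,-.018,-.014,-.010,-.006):
    p,a=P(th,.078,tan,.199,np.pi); r.movel(p,.04); print(tan,ft(th))
print(r.current_clock())
cv2.imwrite("pics/s2.png",np.vstack([cv2.resize(grab_frame("side")["pixels"][140:290,200:350],(600,600),interpolation=2)]))
```

```text
-0.034 [-0.241 -0.38   0.717]
-0.03 [-0.198  0.059  0.261]
-0.026 [-0.789 -0.192 -0.923]
-0.022 [-0.686 -1.274  0.632]
-0.018 [-0.2   -0.62  -0.172]
-0.014 [-0.832 -0.593  0.786]
-0.01 [-1.349 -0.976 -0.559]
-0.006 [-0.855  0.519  0.426]
6.9083
```

View pics/s2.png

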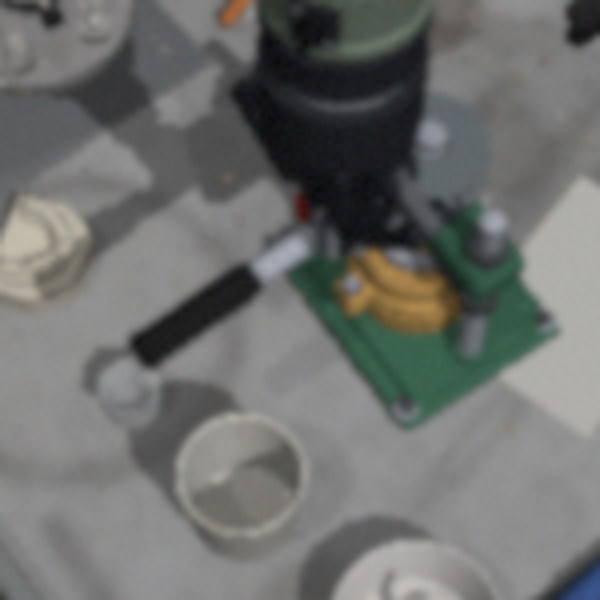

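The grip end has moved from about (178,384) to (147,350), so the handle came along. I'll retract and measure the lever against the handle.

```bash
cat >> h.py <<'E'
def look(name):
    f=grab_frame("side");im=f["pixels"];cv2.imwrite(f"pics/{name}.png",cv2.resize(im[130:290,190:350],(640,640),interpolation=2))
    red=cv2.inRange(im,(0,0,130),(80,80,255));red[:150]=0;red[230:]=0;red[:,:240]=0;red[:,350:]=0
    ys,xs=np.nonzero(red);w=np.c_[xs,ys].astype(float)
    blk=cv2.inRange(im,(0,0,0),(45,45,45));blk[:180]=0;blk[300:]=0;blk[:,:200]=0;blk[:,330:]=0
    n,l,s,c=cv2.connectedComponentsWithStats(blk)
    out={"red":(len(xs),w.mean(0) if len(xs) else None)}
    for i in np.argsort(-s[1:,4])[:3]+1:
        g=plane(f,c[i],.168)[:2]-AX; out[f"blk{i}"]=(s[i,4],c[i],"th",PY+np.pi-np.arctan2(g[1],g[0])%(2*np.pi),"rad",np.hypot(*g))
    if len(xs):
        # far-from-axis end of red = tab
        q=np.array([plane(f,x,.185)[:2]-AX for x in w]);d=np.hypot(*q.T)
        k=q[d>d.max()-.012].mean(0); out["tab th"]=(PY+np.pi-np.arctan2(k[1],k[0])%(2*np.pi),np.hypot(*k))
    return out
E
python3 - <<'E'
from h import *
th=-.22
p,a=P(th,.078,-.045,.199,np.pi); r.movel(p,.15)
p,a=P(th,.13,-.12,.26,np.pi); r.movel(p,.2)
for k,v in look("s3").items(): print(k,v)
print(r.current_clock())
E
```

```text
red (90, array([286.711, 187.889]))
blk2 (np.int32(1529), array([309.164, 215.022]), 'th', np.float64(-1.0162859473967711), 'rad', np.float64(0.0890353314733799))
blk3 (np.int32(248), array([248.859, 218.093]), 'th', np.float64(-0.08860846594249061), 'rad', np.float64(0.15365506654240038))
blk1 (np.int32(5), array([302.8, 182.6]), 'th', np.float64(-0.40404000070858803), 'rad', np.float64(0.01497151818670326))
tab th (np.float64(-0.08747136267057609), np.float64(0.07156959631306584))
8.1167
```

View pics/s3.png

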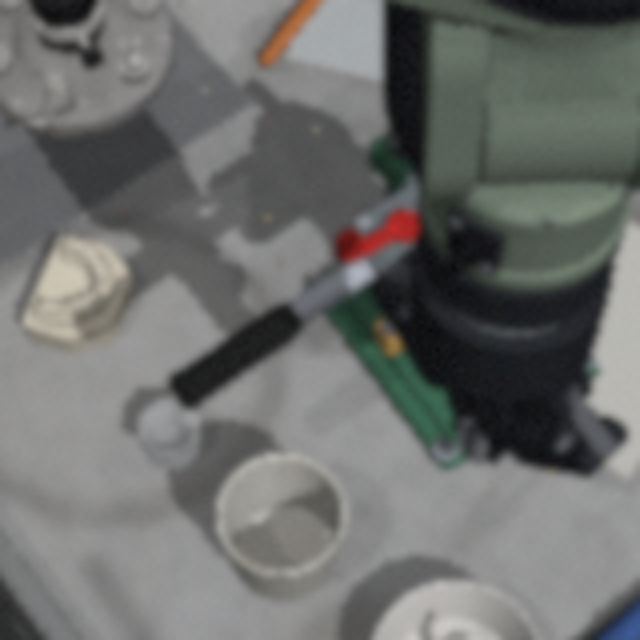

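The lever now tilts to the clockwise side of the handle, from its pin at (405,225) to the tab at (345,243), so it is flipped. The handle is at about -0.09 rad. Next I'll straddle the grip and click it back.

```bash
cat >> h.py <<'E'
Z=.161
def F(th): return np.mean([ft(th) for _ in range(8)],0)
def go(th,v,rad=.155):
    p,a=P(th,rad,0,Z,np.pi); r.movel(p,v,a)
E
python3 - <<'E'
from h import *
th=-.09
r.gripper_to(.045)
p,a=P(th,.155,0,.25,np.pi); r.move_pose(p,a)
p[2]=Z; r.movel(p,.12); print(r.current_gripper_width(),F(th),F(th),r.current_clock())
for th in(-.3,-.5,-.7,-.9,-1.05):
    go(th,.15); print(th,F(th))
print(r.current_clock())
go(-.97,.05); print("free",F(-.97),r.current_clock())
for k,v in look("s4").items(): print(k,v)
E
```

```text
0.04497932076787941 [0.529 0.342 0.211] [0.529 0.342 0.211] 10.1333
-0.3 [0.522 0.202 0.182]
-0.5 [ 0.085  0.094 -0.035]
-0.7 [ 0.458 -0.374 -0.489]
-0.9 [-0.344  0.25   0.332]
-1.05 [ 0.434  0.509 -0.43 ]
11.8833
free [-0.739  0.382 -1.092] 12.2833
red (0, None)
blk3 (np.int32(1341), array([306.019, 231.696]), 'th', np.float64(-0.9478049150730166), 'rad', np.float64(0.1263196054083489))
blk1 (np.int32(115), array([290.774, 186.513]), 'th', np.float64(0.007397774928827872), 'rad', np.float64(0.04038111630588125))
blk2 (np.int32(4), array([300.  , 203.75]), 'th', np.float64(-0.746448568896791), 'rad', np.float64(0.0648787541857488))
```

Run:
```python
from h import *
th=-1.05
print(r.current_clock())
for d,v,n in((.1,.06,3),(.02,.03,4),(.01,.03,6),(.005,.02,6)):
    for i in range(n):
        if th==-1.05: th=-.95
        th+=d; c=r.current_clock(); go(th,v); f=ft(th); print(round(th,3),round(r.current_clock()-c,3),f,np.linalg.norm(r.current_joint_velocities()))
```

```text
12.3333
-0.85 0.458 [-0.338 -0.058 -0.208] 0.008237920199567686
-0.75 0.408 [-0.206 -0.435  0.536] 0.008733324208262418
-0.65 0.408 [0.591 0.555 0.194] 0.005733655401586616
-0.63 0.25 [ 0.523  0.559 -0.039] 0.0018167716218301755
-0.61 0.25 [-1.44  -0.14  -0.137] 0.0025115424946021104
-0.59 0.25 [-0.8    0.213  0.724] 0.004081175996671048
-0.57 0.25 [-1.032 -0.86   0.141] 0.004164522532329069
-0.56 0.25 [-1.477 -0.399 -0.736] 0.0032442938923500013
-0.55 0.25 [-2.061  0.914  0.549] 0.004003514296959719
-0.54 0.25 [-2.426  0.568  0.835] 0.004370392316474292
-0.53 0.25 [-3.468  0.546  0.964] 0.0031748116959659503
-0.52 0.25 [-1.644  0.408  1.126] 0.004003046625231201
-0.51 0.25 [-2.528 -0.241  1.134] 0.0033122332172741847
-0.505 0.25 [-2.235  1.265  0.833] 0.0042814884311473
-0.5 0.25 [-2.377  0.036  0.861] 0.002564059061417914
-0.495 0.25 [-1.829  0.805 -0.004] 0.004096199598423571
-0.49 0.25 [-2.281  0.733  0.457] 0.0034645361155285484
-0.485 0.25 [-2.286  0.684  1.27 ] 0.002273954179410522
-0.48 0.25 [-2.908  1.584  1.445] 0.0026194574281324145
```

Run:
```python
from h import *
for i in range(3): r.hold(.1); print(ft(-.48))
print(r.current_eef_pos(),P(-.48,.155,0,Z)[0],r.current_clock())
im=grab_frame("scene")["pixels"][100:310,190:390]; cv2.imwrite("pics/s5.png",cv2.resize(im,(571,600),interpolation=2))
```

```text
[-3.032  1.204  1.818]
[-3.302  0.715  0.186]
[-2.756  1.153  0.619]
[ 0.448 -0.172  0.161] [np.float64(0.44844767938032265), np.float64(-0.1723591479232557), 0.161] 17.9083
```

View pics/s5.png

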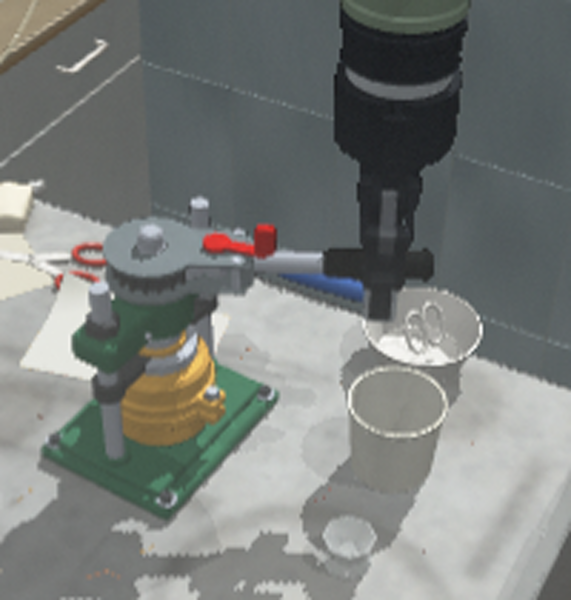

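The fingers straddle the grip at (385,265), and the lever is on the tightening side. The first part of the stroke was lost motion of up to one tooth. The reading of about 3 N now matches free screwing, so I'll continue.

```bash
cat >> h.py <<'E'
def stroke(th,end,d=.1,v=.1,lim=4.3):
    while th<end-1e-6:
        th=min(th+d,end); go(th,v); f=-np.mean([ft(th)[0] for _ in range(3)])
        print(round(th,3),round(f,2),round(r.current_clock(),2))
        if f>lim: break
    return th
E
python3 - <<'E'
from h import *
stroke(-.48,1.15)
E
```

```text
-0.38 0.07 18.27
-0.28 -0.01 18.57
-0.18 0.33 18.88
-0.08 0.15 19.19
0.02 0.77 19.5
0.12 -0.0 19.81
0.22 -0.14 20.12
0.32 -0.84 20.43
0.42 0.57 20.73
0.52 -0.6 21.04
0.62 0.05 21.35
0.72 0.86 21.66
0.82 0.04 21.97
0.92 -0.1 22.27
1.02 0.15 22.58
1.12 -0.47 22.89
1.15 1.01 23.14
```

Run:
```python
from h import *
stroke(1.15,1.22,.01,.03,9)
```

```text
1.16 4.62 23.39
1.17 2.85 23.64
1.18 2.55 23.89
1.19 3.18 24.14
1.2 3.78 24.39
1.21 3.89 24.64
1.22 4.23 24.89
```

Run:
```python
from h import *
for th in(.8,.4,0,-.4,-.8,-1.15): go(th,.22)
print(r.current_clock())
go(-1.0,.15); print(r.current_clock())
th=stroke(-1.0,-.4,.06,.08,4.5)
stroke(th,-.2,.02,.03,5.5)
```

```text
28.2167
28.525
-0.94 0.4 28.79
-0.88 -0.01 29.06
-0.82 1.8 29.32
-0.76 -0.18 29.59
-0.7 1.46 29.86
-0.64 3.08 30.12
-0.58 3.29 30.39
-0.52 3.88 30.66
-0.46 4.64 30.93
-0.44 7.75 31.18
```

Run:
```python
from h import *
stroke(-.44,-.34,.0125,.015,10.5)
im=grab_frame("scene")["pixels"][195:275,200:290]; cv2.imwrite("pics/s6.png",cv2.resize(im,(675,600),interpolation=2))
```

```text
-0.427 6.33 31.45
-0.415 7.27 31.73
-0.402 8.85 32.0
-0.39 7.07 32.27
-0.377 7.72 32.55
-0.365 9.59 32.83
-0.352 6.93 33.1
-0.34 7.06 33.38
```

View pics/s6.png

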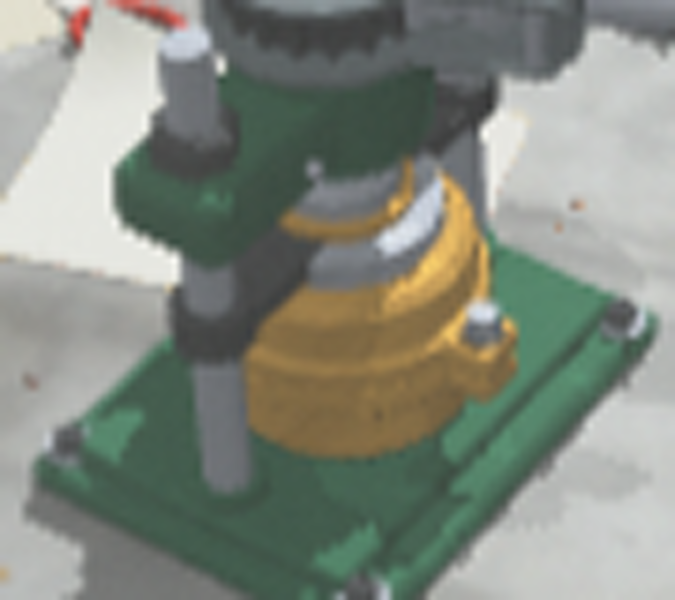

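The two brass halves look shut at the rim, near (360,375). I'll go on slowly to a mean of about 12 N.

Run:
```python
from h import *
th=-.34;L=[]
while th<.1:
    th+=.0125; go(th,.015); f=-ft(th)[0]; L.append(f); m=np.mean(L[-5:]); print(round(th,3),round(f,1),round(m,1),end=' | ')
    if f>14.5 or (len(L)>=5 and m>10.8): break
print(r.current_clock())
```

```text
-0.328 8.3 8.3 | -0.315 8.7 8.5 | -0.302 6.4 7.8 | -0.29 9.3 8.2 | -0.277 10.8 8.7 | -0.265 8.9 8.8 | -0.252 9.0 8.9 | -0.24 9.3 9.5 | -0.227 8.7 9.4 | -0.215 9.6 9.1 | -0.202 9.0 9.1 | -0.19 10.9 9.5 | -0.177 7.8 9.2 | -0.165 8.6 9.2 | -0.152 9.7 9.2 | -0.14 11.5 9.7 | -0.127 12.4 10.0 | -0.115 8.1 10.1 | -0.102 8.4 10.0 | -0.09 10.8 10.2 | -0.077 12.9 10.5 | -0.065 13.2 10.7 | -0.052 13.5 11.8 | 39.75
```

Force is about 12 N and the slope matches the expected 1 N per 10 mm. I'll let go and hand in.

Run:
```python
from h import *
go(-.132,.06)
p,a=P(-.132,.155,0,.26,np.pi); r.movel(p,.12,a)
r.hold(.5); print(ft(-.13),r.current_clock())
print(look("s7"))
im=grab_frame("scene")["pixels"][130:310,190:370]; cv2.imwrite("pics/s8.png",cv2.resize(im,(600,600),interpolation=2))
```

```text
[ 0.292  0.633 -0.138] 41.5833
{'red': (110, array([287.382, 189.827])), 'blk1': (np.int32(932), array([252.13 , 202.357]), 'th', np.float64(0.10359879267666683), 'rad', np.float64(0.128949334539097)), 'blk6': (np.int32(31), array([311.516, 208.419]), 'th', np.float64(-1.0943731382183315), 'rad', np.float64(0.07431069674285976)), 'blk8': (np.int32(11), array([201.   , 297.818]), 'th', np.float64(-0.3204125438735108), 'rad', np.float64(0.3341337066228923)), 'tab th': (np.float64(-0.08775924368572507), np.float64(0.07074375466213957))}
```

View pics/s8.png

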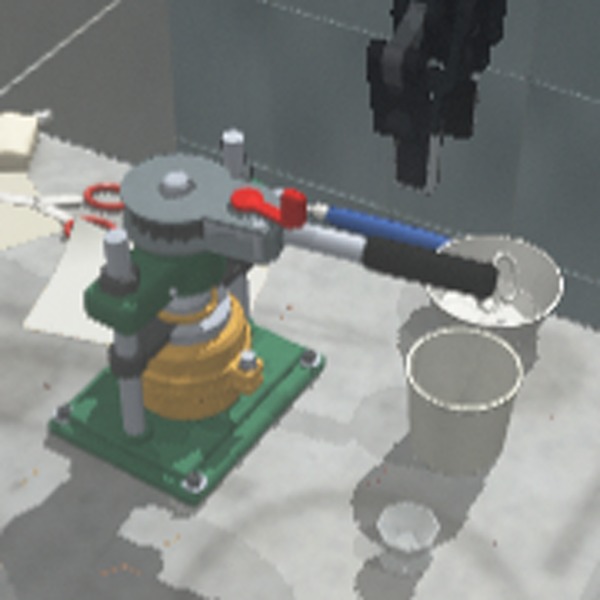

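The gripper is clear at (420,180). The lever is on the tightening side at (290,208), the flask is shut, and the pot and dappen dish stand where they were.

```bash
python3 -c "
from plant import r
print(r.hand_in())"
```

```text
the job is handed in; nothing more can be done
None
```

I handed the job in at about 42 s: lever flipped to tighten, flask shut as far as the camera shows, handle stopped at about 12 N and let go, and nothing standing around the press touched; the hand-in gave no verdict.

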